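# Gauge a square bar in a taper slot and sort it by the reading

### The arm

A 6-joint arm with a two-finger parallel gripper is mounted at the origin on the work surface. World frame = base frame: x ahead of the robot, y to its left, z up, the work surface at z = 0. Lengths are in mm, angles in rad, forces in N, time in s.
With the tool pointing down it reaches from about 275 to 825 mm from the base axis. Payload 5.2 kg.
Tool frame: the origin (TCP) lies on the centre line of the jaws, within the pads' length; the fingertips stand 17 mm ahead of it and the grasp point (between the pads) lies 2 mm behind it; z points along the fingers, y is the line along which they close (so a half turn about z gives the same grasp; the last joint's range is limited). The gripper opens to 93 mm and grips with 3 to 60 N. Pads are 15 mm wide; open, the fingers measure 128 mm over their backs; the gripper's body (75 mm by 188 mm) begins 65 mm behind the grasp point.
Start: joints at [1.016, 0.259, 1.535, -0, 1.348, -0.203], TCP at [189.502, 516.327, 196.453] pointing down, gripper open.
Joint ranges: [-3.14, 3.14], [-0.91, 2.08], [0.19, 2.58], [-1.22, 4.36], [0.22, 2.71], [-3.12, 3.12]. Speed limits (rad/s): [2.57, 2.57, 3.14, 3.14, 3.14, 3.14].

### API

Orientations are given as a 3x3 rotation matrix whose columns are the frame's x, y, z axes.
In Python, from station import bot, vision, sign_off, spotter gives the robot as it stands.
- The arm moves only by the shell command python3 -m inch 'ROWS' [FORCE]. ROWS is a JSON object of lists of equal length, an entry for each row: "translation": the shift along the tool's x, y, z in m, a list of three; "twist": the turn about the tool's z in degrees; "hand": the opening, from 0 (shut) to 1 (fully open). In form: {"translation": [[dx, dy, dz], ...], "twist": [twist, ...], "hand": [hand, ...]}. A call has 1 to 10 rows; each row is the pose to reach, as a shift and turn from the pose commanded when the call began, along the tool's axes at that moment; what a row does not reach only later rows make up. A row lasts 1/8 s, in which the tool goes at most 62.5 mm and 10.7 degrees, less where a joint would pass 70% of its speed; a pose out of reach is approached as far as the arm can. A call with a gripper value outside its range is refused whole. The fingers move at their own pace and stop on an object; FORCE is the grip in N (left out, the last holds). Time passes only in rows, so rows that repeat a pose let the fingers close. It gives the time, the measured TCP pose, the force, the opening and the grip force at its end, in the units of the state.
- bot.get_state(): the state, without advancing time (a new reading comes with each control period).
- vision.get_image(name): name is "side" or "top"; returns (picture, depth): 400x640x3 uint8, red, green, blue; 400x640 float32, mm along the optical axis (not along the pixel's ray), 0 where there is no reading.
- vision.camera_params(name): a dict with "fx", "fy", "cx", "cy" (pixels), "T" (4x4, takes a point from camera to world coordinates). Camera axes: x right, y down, z forward; pixel columns grow to the right and rows downward; lengths in mm; the calibration is good to about 2 mm. A picture is of the moment at which its call begins. camera_params takes no time and is no camera call.
- sign_off(): hands the job in; it is judged then, once.
Trained networks look in the newest picture that a camera, given by its name, has taken for a name from the list of things; names that differ only in an ending like _2 or _b are one class to them, and where a whole thing is asked for, a point or a joint stands for the part that bears it (a point fixed in the world has none). Each returns a list of dicts, best first, with "p" (0 to 1); they miss things now and then, are a little off and sometimes report something else, mostly with a low value. They report only what shows in the picture. A call takes as long as a camera call. They do not tell look-alikes from the thing itself.
- spotter.find_in(target, camera): "location" ([column, row] as shares, 0 to 1, of the picture: columns of its width, rows of its height, amid what is visible of it).
- spotter.spot_point(target, camera): "location" ([column, row] as shares, 0 to 1, of the picture: columns of its width, rows of its height: a listed point, or the origin of a listed thing).
The state is a dict: "time": time; "qpos": joint angles; "joint_velocities": joint speeds; "joint_efforts": joint torques, N m; "eef_pos": TCP position; "tool_rot": TCP orientation; "wrist_force": force on the tool from outside, world axes, zero at the start; "ft_torque": the same for the moment, N m; "opening": opening from 0.0 (shut) to 1.0 (fully open); "grasp_force": force on a finger pad.
Only numpy, scipy, OpenCV 4.12 (cv2) and the standard library are available. Lean on these libraries where they do the work, as an engineer would, in place of code of your own. Each camera call takes 0.05 s, during which the arm holds its last target. There are 200 camera calls.

### The job

Check the square bar with the orange end in the taper gauge: lift it out of its aluminium cradle, lay it flat on the gauge's entry plate with its bare end towards the slot, let go, and push it along the slot until it wedges between both jaws. Leave it wedged and let go while you slide the red pointer up until its front face touches the bar's bare end; the pointer then stays there. Then take the bar by its orange end, draw it out and lay it flat in the tray, green or yellow, whose colour on the scale the pointer's front face has reached, bare end between the tray's walls; let go, and do not disturb the other things on the bench.

Things in the scene. Friction and masses are not known exactly. Their poses are not given: they have to be found in the camera images.
- bar_center (a point): Centre of the loose square steel bar, 118 long x 25 x 25 mm, about 0.24 kg (may vary by a third). Its x axis runs along the bar to the bare end; the last 45 mm at the other end are painted orange. It starts in the cradle, lying flat, orange half between the cradle's walls.
- bar_nose (a point): Centre of the bar's bare end face, 59 mm along +x from its centre; same axes.
- gauge: Taper gauge, fixed: steel plate 8 mm thick. Origin at bench level at the slot's mouth, on the centre line; x along the slot to its narrow end, y across, z up. Plate: x -160 to 106, y -52 to 70; the flat entry plate is x below -13. Slot between two jaws 14 mm high (tops at z 22), x 0 to 100, with flared lead-ins from x -13 to 0; it narrows 1 mm in each 5 mm of x.
- scale_line (a point): Line between the two colours of the gauge's scale, at gauge x 48, y 52, z 11 mm; axes as the gauge's. The painted strip (y 38 to 66) is yellow from x 4 to 48 (mouth side) and green from x 48 to 100 (narrow side). If the pointer's face ends within 4 mm of the line, either tray will do. The bar's bare end stops somewhere between gauge x 18 and 80.
- fixed_jaw: Blue fixed jaw on the gauge's +y side; frame as the gauge's. Its face runs straight from (0, 17.3) to (100, 7.3) mm in x, y; the lead-in opens 30 degrees and reaches y 25. 13 mm thick.
- jaw: Grey adjustable jaw on the gauge's -y side, 20 mm thick, clamped; a mirror image of the fixed jaw but shifted across by up to 4.8 mm either way, differently each time. Origin at bench level at gauge x 48; its gauge y is that shift (positive: narrower slot). Its frame is turned 0.197 rad from the gauge's: its x axis crosses the gauge's centre line where the slot is 25 mm wide.
- pointer (a joint): Travel of the red pointer along the gauge, m: 0 at the narrow end (front face at gauge x 98 mm), growing towards the mouth, up to 0.08. It slides with about 1.2 N friction and stays where it is left. It starts at 0 to 0.010.
- pointer_tip (a point): Middle of the pointer's front face (facing the mouth, gauge -x) at gauge y 0, z 28 mm; axes as the gauge's. The red arm, 10 mm thick, z 24 to 32, lies across above the jaws from y -12 to 62. The red post to push or pinch, 14 (x) x 16 (y) mm, at gauge y 43 to 59, rises to z 63; its front is flush with the face, its middle 7 mm behind it.
- cradle: Aluminium cradle, fixed, 134 x 56 mm floor, 8 mm thick. Origin under its centre on the bench. Two walls 36 mm high above the floor, 31 mm apart inside, 5 mm thick, flank the orange half, from x -64 to 3, and a cross wall closes x -65; the bare half, to +x, is open on both sides.
- green_tray: Green tray, fixed, floor 134 x 56 mm, 8 mm thick. Origin under its centre on the bench. Two walls 30 mm high above the floor, 35 mm apart inside, 5 thick, x -3 to 64, flank the bare end's place (to +x); cross wall at x 66. The -x half is open for the fingers. A bar in place: centre near the origin, x axes alike, 20.5 mm above the bench.
- yellow_tray: Yellow tray, built like the green one.
- offcut_center (a point): Centre of a plain steel offcut 90 x 25 x 25 mm, a bystander.
- disc_a_center (a point): Centre of a rust-red disc, 100 mm across, 6 thick, a bystander.
- disc_b_center (a point): Centre of a bare steel disc, 84 mm across, 6 thick, a bystander.
- hammer_mid (a point): Hammer lying on the far side, about the middle, a bystander.
- brush_grip (a point): Grip of a brush lying on the bench, a bystander.
- tin: Blue tin 66 mm across, 100 high, origin under its centre, a bystander.
- magnet: Red welding magnet block 76 x 24 x 60 mm, origin under its centre, a bystander.
Not all that is in view belongs to the job. Leave any brown look-alike of the part that bears bar_center alone.

How it is judged (in metres and radians):
On the way, in this order (a step that is already met when the one before it is completed fails the run):
1. the bar lies flat on the gauge's entry plate, bare end towards the slot, let go (z of bar_center in the frame of gauge between 0.017 and 0.024 m and x of bar_nose in the frame of gauge between -0.07 and 0.02 m and y of bar_center in the frame of gauge between -0.03 and 0.03 m and angle between the x axis of bar_nose and the x axis of gauge, either way round below 0.35 rad and contact force between the fingers and bar below 0.05 N), for 0.1 s.
2. the bar has been pushed along the slot until it presses on both jaws (contact force between bar and fixed_jaw above 0.5 N and contact force between bar and jaw above 0.5 N and x of bar_nose in the frame of gauge above 0.016 m and z of bar_nose in the frame of gauge below 0.026 m), for 0.1 s.
3. the pointer's front face stands against the bar's bare end (within 4 mm), the bar resting in the slot and not held (x of pointer_tip in the frame of bar_nose between -0.003 and 0.004 m and contact force between the fingers and bar below 0.05 N and linear speed of bar below 0.01 m/s and value of joint pointer above 0.012 m and x of bar_nose in the frame of gauge above 0.014 m), for 0.1 s.
At the end, for the whole second after the job is handed in: Pointer within 8 mm of the place where the slot is 25 mm wide. Bar flat, let go, at rest, bare end between the walls, in the tray of the colour the pointer's face has reached (either within 4 mm of the line), its centre within 20 mm lengthwise and 9 mm sideways of the tray's (y of pointer_tip in the frame of jaw between -0.0016 and 0.0016 m and contact force between the fingers and bar below 0.05 N and linear speed of bar below 0.01 m/s and velocity of joint pointer between -0.005 and 0.005 m/s and ((x of pointer_tip in the frame of scale_line above -0.004 m and (x of bar_center in the frame of green_tray between -0.02 and 0.02 m and y of bar_center in the frame of green_tray between -0.009 and 0.009 m and z of bar_center in the frame of green_tray between 0.017 and 0.024 m and x of bar_nose in the frame of green_tray between 0.038 and 0.08 m and z of bar_nose in the frame of green_tray between 0.017 and 0.024 m)) or (x of pointer_tip in the frame of scale_line below 0.004 m and (x of bar_center in the frame of yellow_tray between -0.02 and 0.02 m and y of bar_center in the frame of yellow_tray between -0.009 and 0.009 m and z of bar_center in the frame of yellow_tray between 0.017 and 0.024 m and x of bar_nose in the frame of yellow_tray between 0.038 and 0.08 m and z of bar_nose in the frame of yellow_tray between 0.017 and 0.024 m)))); the robot touches nothing.
It fails at once if a bystander is shifted by more than 40 mm (distance of any of offcut_center, disc_a_center, disc_b_center, hammer_mid, brush_grip, tin, magnet from where it was at the start of the episode above 0.04 m).
It also fails if it takes over 67 s, if anything falls off the work surface, if the arm or the gripper's body presses on something with over 40 N, if the wrist force passes 120 N, or if a joint passes its speed limit or range.

## Working session

There is one attempt and no reset: what is moved stays moved. The work goes in short steps, Python scripts to look and compute and a shell command to move; the robot and the scene stay as the last step left them, time stands still between calls to the robot, and variables do not carry over. Pictures are saved under pics/ and viewed, at most 10 in all, crops included, and the job is handed in when it is done.

```bash
ls; mkdir -p pics; python3 - <<'E'
from station import bot, vision, spotter
import cv2, numpy as np
for c in ("top","side"):
    im,d=vision.get_image(c); cv2.imwrite(f"pics/{c}0.png",im[:,:,::-1]); np.savez(f"pics/{c}0.npz",im=im,d=d)
    p=vision.camera_params(c); print(c,p)
print(bot.get_state())
E
```

```text
pics
top {'fx': 515.0808505224428, 'fy': 515.0808505224428, 'cx': 313.5271181190905, 'cy': 202.30328509951116, 'T': array([[-2.84514065e-02, -9.93772496e-01,  1.07734602e-01,
         3.77107704e+02],
       [-9.99387254e-01,  3.04779703e-02,  1.72107708e-02,
        -3.10295063e+01],
       [-2.03871227e-02, -1.07178917e-01, -9.94030706e-01,
         1.55088655e+03],
       [ 0.00000000e+00,  0.00000000e+00,  0.00000000e+00,
         1.00000000e+00]])}
side {'fx': 392.20183148352487, 'fy': 392.20183148352487, 'cx': 325.73777259482614, 'cy': 195.7038534850305, 'T': array([[ 9.44316653e-01, -2.64003965e-01,  1.96387285e-01,
         2.89816040e+02],
       [-3.28566476e-01, -7.24642976e-01,  6.05752943e-01,
        -7.89176277e+02],
       [-1.76105120e-02, -6.36548870e-01, -7.71035282e-01,
         1.02177227e+03],
       [ 0.00000000e+00,  0.00000000e+00,  0.00000000e+00,
         1.00000000e+00]])}
{'time': 0.1, 'qpos': array([ 1.01619115e+00,  2.59285440e-01,  1.53598255e+00, -1.87333437e-05,
        1.34800848e+00, -2.02780353e-01]), 'joint_velocities': array([ 0.00173104, -0.00183974, -0.00341145, -0.00056784,  0.00079292,
       -0.00041223]), 'joint_efforts': array([ 3.87346561e-03, -4.38209617e+01, -2.84645641e+01,  7.24019646e-02,
        3.61378212e-02, -2.02543680e-05]), 'eef_pos': array([189.22094071, 515.8511904 , 195.68906152]), 'tool_rot': array([[-9.38746714e-01,  3.44606803e-01, -8.71174974e-04],
       [ 3.44607755e-01,  9.38745662e-01, -1.44104149e-03],
       [ 3.21219028e-04, -1.65298661e-03, -9.99998582e-01]]), 'wrist_force': array([ 0.64229678,  0.26830348, -0.09740568]), 'ft_torque': array([-0.00825258,  0.02850729,  0.01729285]), 'grasp_force': 0.0, 'opening': 0.9988179899471974}
```

View pics/top0.png

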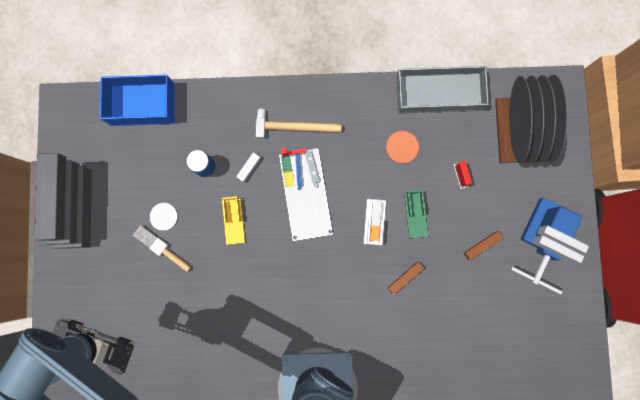

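View pics/side0.png

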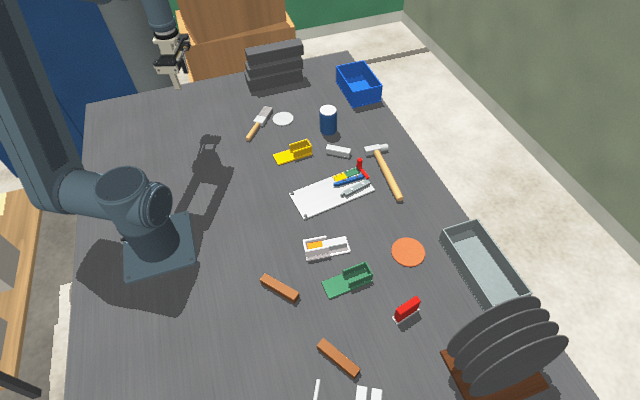

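```bash
cat > h.py <<'E'
import numpy as np, cv2
from station import vision
def cloud(c,im,d):
    p=vision.camera_params(c); v,u=np.mgrid[:400,:640]
    P=np.stack([(u-p['cx'])/p['fx']*d,(v-p['cy'])/p['fy']*d,d],-1)@p['T'][:3,:3].T+p['T'][:3,3]
    P[d==0]=np.nan; return P
def load(c,n): z=np.load(f"pics/{c}{n}.npz"); return z['im'],z['d']
def rect(P):
    (cx,cy),(w,h),a=cv2.minAreaRect(P[:,:2].astype(np.float32))
    if w<h: w,h,a=h,w,a+90
    return np.round([cx,cy,w,h,(a+90)%180-90],1)
E
python3 - <<'E'
from h import *
for c in("top","side"):
    im,d=load(c,0); P=cloud(c,im,d); hsv=cv2.cvtColor(im,cv2.COLOR_RGB2HSV); H,S,V=[hsv[...,i].astype(int) for i in range(3)]
    roi=(P[...,0]>300)&(P[...,0]<760)&(P[...,1]>-330)&(P[...,1]<330)&(P[...,2]>-10)&(P[...,2]<90)
    def comps(m,name):
        n,l,st,ce=cv2.connectedComponentsWithStats((m&roi).astype(np.uint8))
        for i in range(1,n):
            if st[i,4]>25:
                Q=P[l==i]; print(c,name,st[i,4],ce[i].round(1),"mean",Q.mean(0).round(1),"rect",rect(Q),"z",np.percentile(Q[:,2],[3,50,97]).round(1))
    comps((H>22)&(H<34)&(S>120),"yellow"); comps((H>50)&(H<90)&(S>80),"green")
    comps((S<40)&(V>120),"white"); comps((H>8)&(H<22)&(S>180)&(V>150),"orange"); comps(((H<6)|(H>174))&(S>150),"red"); comps((H>100)&(H<125)&(S>120),"blue")
im,d=load("top",0); a=cv2.resize(im[140:255,215:435],None,fx=3.6,fy=3.6,interpolation=cv2.INTER_CUBIC)
cv2.imwrite("pics/crop0.png",a[:,:,::-1])
E
```

```text
top yellow 115 [288.5 178.6] mean [618.6  69.4  10.1] rect [618.3  69.5  43.4  24.7   6.6] z [ 4.  10.2 16.1]
top yellow 566 [233.6 225.6] mean [481.1 237.7  10.7] rect [494.1 239.9 131.2  54.9   5. ] z [ 0.8  8.2 40.1]
top green 102 [286.2 163.6] mean [665.   75.3  10. ] rect [665.2  75.1  42.2  22.5   5.4] z [ 4.6 10.1 15. ]
top green 768 [415.  212.9] mean [ 502.7 -306.2   12.8] rect [ 498.6 -304.5  135.2   50.2    0.7] z [ 1.9  8.8 39.9]
top white 56 [414.3 132.9] mean [ 7.494e+02 -3.187e+02  3.000e-01] rect [ 750.6 -319.9   49.6   24.9   46.5] z [-4.4 -0.   6.5]
top white 28020 [310.5 211.3] mean [519.    6.1   1.4] rect [530.   -0.  660.  459.9  90. ] z [-6.7  0.3 17.9]
top white 99 [420.1 277.3] mean [ 311.4 -314.2   -0.4] rect [ 316.9 -308.5   42.9   32.5   88.8] z [-6.4 -0.2  4.4]
top red 95 [291.  151.7] mean [694.5  57.9  40.8] rect [697.5  53.   71.8  18.2 -79.2] z [24.1 33.8 66.4]
top blue 99 [298.3 171.3] mean [638.   38.6  21.8] rect [639.5  38.9 104.7  10.3   1.7] z [16.4 21.9 27.1]
top blue 140 [208.3 168.4] mean [649.4 302.9  54.6] rect [650.9 305.2  57.4  19.3 -35.
[... 483 characters left out ...]
9.5]
side white 17772 [320.9 212.8] mean [513.3 -37.7   2.7] rect [530.    0.  659.9 460.   90. ] z [-3.2  1.  24.5]
side white 52 [426.3 259.7] mean [ 7.490e+02 -3.207e+02  5.000e-01] rect [ 747.1 -324.2   46.8   23.8   36.7] z [-2.6  0.2  3.8]
side white 127 [283.8 304.5] mean [ 3.138e+02 -3.139e+02  1.000e-01] rect [ 309.8 -314.7   58.7   30.   -50.1] z [-3.3  0.1  3.7]
side red 89 [361.4 167.6] mean [696.5  58.9  39.8] rect [706.4  52.5  67.6  31.7 -80. ] z [24.8 33.8 64.5]
side blue 278 [327.8 124.4] mean [659.6 301.4  50.1] rect [662.9 305.   61.6  30.4 -13.7] z [ 8.3 51.3 88.6]
side blue 121 [348.7 180.1] mean [641.9  36.9  19.2] rect [641.2  39.6 106.1  15.    2.8] z [10.4 20.1 25.9]
```

View pics/crop0.png

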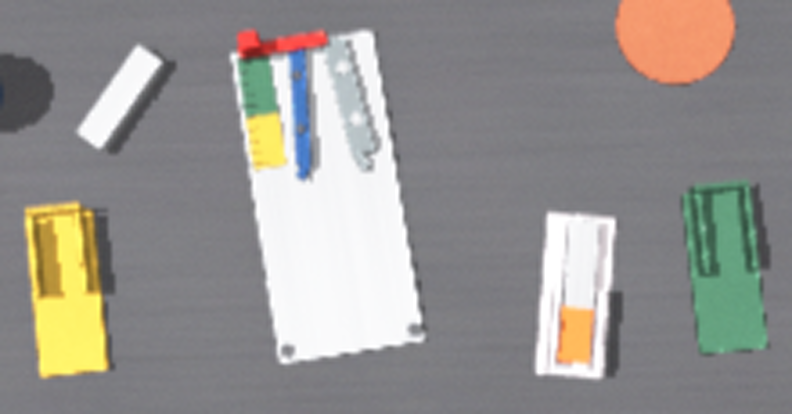

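```bash
cat > fit.py <<'E'
from h import *
from scipy.optimize import minimize
def box(x0,x1,y0,y1,z0,z1): return np.array([[x,y,z] for x in(x0,x1) for y in(y0,y1) for z in(z0,z1)],float)
tray=[box(-67,67,-28,28,0,8)]+[box(-3,64,*s,8,38) for s in((17.5,22.5),(-22.5,-17.5))]+[box(64,67,-22.5,22.5,8,38)]
cradle=[box(-67,67,-28,28,0,8)]+[box(-64,3,*s,8,44) for s in((15.5,20.5),(-20.5,-15.5))]+[box(-67,-64,-20.5,20.5,8,44),box(-59,59,-12.5,12.5,8,33)]
gauge=[box(-160,106,-52,70,0,8),box(-13,100,17,30,8,22),box(88,98,-12,62,24,32),box(88,102,43,59,11,63)]
bar=[box(-59,59,-12.5,12.5,-12.5,12.5)]
orange=[box(-59,-14,-12.5,12.5,-12.5,12.5)]
def world(B,p,z=0):
    c,s=np.cos(p[2]),np.sin(p[2]); R=np.array([[c,-s,0],[s,c,0],[0,0,1]]); return B@R.T+[p[0],p[1],z]
def proj(c,X):
    p=vision.camera_params(c); T=p['T']; C=(X-T[:3,3])@T[:3,:3]
    return np.stack([C[:,0]/C[:,2]*p['fx']+p['cx'],C[:,1]/C[:,2]*p['fy']+p['cy']],-1)
K=6
def fit(c,mask,model,p0,z=0,yaw=None):
    uv=proj(c,np.array([[p0[0],p0[1],z+10]]))[0]; u0,v0=int(uv[0])-80,int(uv[1])-70
    u0=max(u0,0);v0=max(v0,0)
    M=cv2.resize(mask[v0:v0+140,u0:u0+160].astype(np.float32),None,fx=K,fy=K,interpolation=cv2.INTER_LINEAR)>.5
    def cost(q,full=False):
        p=[p0[0]+q[0],p0[1]+q[1],(p0[2]+q[2]/60) if yaw is None else yaw]; I=np.zeros(M.shape,np.uint8)
        for b in model:
            w=proj(c,world(b,p,z)); w=((w-[u0,v0]+.5)*K-.5)
            cv2.fillConvexPoly(I,cv2.convexHull((w*16).round().astype(np.int32)),1,shift=4)
        I=I>0; return 1-(I&M).sum()/(I|M).sum()
    best=None
    for s in(8,3):
        st=np.zeros(3) if best is None else best.x
        best=minimize(cost,st,method="Nelder-Mead",options=dict(initial_simplex=np.vstack([st]+[st+s*np.eye(3)[i] for i in range(3)]),xatol=.05,fatol=1e-5))
    q=best.x; return np.round([p0[0]+q[0],p0[1]+q[1],np.degrees(p0[2]+q[2]/60) if yaw is None else np.degrees(yaw),1-best.fun],2)
def blob(m,uv):
    n,l,st,ce=cv2.connectedComponentsWithStats(m.astype(np.uint8))
    i=min((i for i in range(1,n) if st[i,4]>40),key=lambda i:np.hypot(*(ce[i]-uv))); return l==i
def masks(im):
    h=cv2.cvtColor(im,cv2.COLOR_RGB2HSV); H,S,V=[h[...,i].astype(int) for i in range(3)]
    return dict(yellow=(H>20)&(H<36)&(S>110),green=(H>50)&(H<90)&(S>70),obj=(V>145)|((S>90)&(V>60)),orange=(H>8)&(H<22)&(S>150)&(V>150),S=S,V=V)
E
python3 - <<'E'
from fit import *
for c in("top","side"):
    im,d=load(c,0); m=masks(im)
    for n,k,mod,p in(("yel","yellow",tray,(494,240,.1)),("grn","green",tray,(499,-305,.05)),("gauge","obj",gauge,(580,25,.12)),("cradle","obj",cradle,(480,-180,-.07))):
        b=blob(m[k],proj(c,np.array([[p[0],p[1],10.]]))[0]); print(c,n,b.sum(),fit(c,b,mod,p))
E
```

```text
top yel 886 [496.42 240.17   5.2    0.96]
top grn 860 [ 498.7  -309.91    3.82    0.95]
top gauge 3680 [599.44  15.73   7.68   0.95]Traceback (most recent call last):
  File "<stdin>", line 5, in <module>
  File "fit.py", line 28, in fit
    best=minimize(cost,st,method="Nelder-Mead",options=dict(initial_simplex=np.vstack([st]+[st+s*np.eye(3)[i] for i in range(3)]),xatol=.05,fatol=1e-5))
    res = _minimize_neldermead(fun, x0, args, callback, bounds=bounds,
                               **options)
    fxr = func(xr)
    fx = function(np.copy(x), *(wrapper_args + args))
  File "fit.py", line 22, in cost
    w=proj(c,world(b,p,z)); w=((w-[u0,v0]+.5)*K-.5)
  File "fit.py", line 12, in proj
    p=vision.camera_params(c); T=p['T']; C=(X-T[:3,3])@T[:3,:3]
ValueError: time passes only in moves, steps and waits
```

```bash
sed -i 's/^from station import vision/from station import vision\n_cp={}\ndef cp(c):\n    if c not in _cp: _cp[c]=vision.camera_params(c)\n    return _cp[c]/; s/vision.camera_params(c); v,u/cp(c); v,u/' h.py; sed -i 's/vision.camera_params(c)/cp(c)/' fit.py; sed -n 1,12p h.py
cat > t.py <<'E'
from fit import *
for c in("top","side"):
    im,d=load(c,0); m=masks(im)
    for n,k,mod,p in(("yel","yellow",tray,(494,240,.1)),("grn","green",tray,(499,-305,.05)),("gauge","obj",gauge,(598,16,.13)),("cradle","obj",cradle,(480,-180,-.07))):
        b=blob(m[k],proj(c,np.array([[p[0],p[1],10.]]))[0]); print(c,n,b.sum(),fit(c,b,mod,p))
    b=m["orange"]; P=cloud(c,im,d); b&=(P[...,0]<520)&(P[...,0]>380)&(P[...,1]<-120)&(P[...,1]>-240); Q=P[b]; print("orange",b.sum(),np.median(Q,0),rect(Q[Q[:,2]>26]))
E
sed -i 's/p=cp(c) if/p=cp(c) if/; s/sed//' h.py; sed 's/_cp\[c\]=cp(c)/_cp[c]=vision.camera_params(c)/' -i h.py; python3 t.py
```

```text
import numpy as np, cv2
from station import vision
_cp={}
def cp(c):
    if c not in _cp: _cp[c]=vision.camera_params(c)
    return _cp[c]
def cloud(c,im,d):
    p=cp(c); v,u=np.mgrid[:400,:640]
    P=np.stack([(u-p['cx'])/p['fx']*d,(v-p['cy'])/p['fy']*d,d],-1)@p['T'][:3,:3].T+p['T'][:3,3]
    P[d==0]=np.nan; return P
def load(c,n): z=np.load(f"pics/{c}{n}.npz"); return z['im'],z['d']
def rect(P):
top yel 886 [496.42 240.17   5.2    0.96]
top grn 860 [ 498.7  -309.91    3.82    0.95]
top gauge 3680 [599.91  15.75   7.66   0.95]
top cradle 925 [ 481.58 -184.19   -7.01    0.93]
orange 106 [ 445.68274488 -179.82477271   33.04655271] [ 446.4 -181.    39.    22.8   -7.2]
side yel 575 [499.38 241.94   5.24   0.96]
side grn 1007 [ 501.21 -308.4     3.93    0.96]
side gauge 2154 [602.92  17.43   7.33   0.87]
side cradle 819 [ 483.5  -183.04   -6.66    0.9 ]
orange 25 [ 442.69106654 -173.04741813   33.18871929] [ 447.7 -180.2   43.7   23.7   -6.8]
```

```bash
cat > to.py <<'E'
# to.py frame fx fy z [yawoff] : shift & twist for TCP to reach point (fx,fy) of frame at height z, tool y along frame y
import sys, numpy as np
from station import bot
F=dict(yel=(498,241,5.2),grn=(500,-309,3.9),gauge=(601.2,16.5,7.6),bar=(482.6,-184.4,-6.85))
f,x,y,z=sys.argv[1],*map(float,sys.argv[2:5]); ox,oy,a=F[f]; r=np.radians(a)
t=np.array([ox+x*np.cos(r)-y*np.sin(r),oy+x*np.sin(r)+y*np.cos(r),z])
s=bot.get_state(); R=s['tool_rot']; p=s['eef_pos']
yw=np.degrees(np.arctan2(R[1,1],R[0,1])); d=(a+90-yw+90)%180-90
q=np.array(p)-[ox,oy,0]
print("t",round(s['time'],2),"now",p.round(1),"in frame",round(q[0]*np.cos(r)+q[1]*np.sin(r),1),round(-q[0]*np.sin(r)+q[1]*np.cos(r),1),"target",t.round(1),"shift m",(R.T@(t-p)/1000).round(4),"twist",round(-d,2),"F",s['wrist_force'].round(1),"open",round(s['opening'],3))
E
python3 to.py bar 27 0 120
```

```text
t 0.1 now [189.2 515.9 195.7] in frame -374.8 660.3 target [ 509.4 -187.6  120. ] shift m [-0.543  -0.5499  0.0764] twist -13.31 F [ 0.6  0.3 -0.1] open 0.999
```

```bash
python3 -m inch '{"translation":[[-0.543,-0.55,0],[-0.543,-0.55,0],[-0.543,-0.55,0],[-0.543,-0.55,0],[-0.543,-0.55,0],[-0.543,-0.55,0],[-0.543,-0.55,0],[-0.543,-0.55,0],[-0.543,-0.55,0],[-0.543,-0.55,0]],"twist":[-13.3,-13.3,-13.3,-13.3,-13.3,-13.3,-13.3,-13.3,-13.3,-13.3],"hand":[1,1,1,1,1,1,1,1,1,1]}' 30; python3 to.py bar 27 0 100
```

```text
time: 1.35
eef_pos: [447.4, -51.4, 196.4]
tool_rot: [[-0.993, 0.12, 0.0], [0.12, 0.993, 0.0], [-0.0, 0.0, -1.0]]
wrist_force: [0.6, 0.6, 0.0]
opening: 0.998
grasp_force: 0.0
t 1.35 now [447.4 -51.4 196.4] in frame -50.8 127.9 target [ 509.4 -187.6  100. ] shift m [-0.0779 -0.1278  0.0963] twist -0.04 F [0.6 0.6 0. ] open 0.998
```

```bash
python3 -m inch '{"translation":[[-0.078,-0.128,0.03],[-0.078,-0.128,0.06],[-0.078,-0.128,0.096],[-0.078,-0.128,0.096],[-0.078,-0.128,0.096],[-0.078,-0.128,0.096]],"twist":[0,0,0,0,0,0],"hand":[1,1,1,1,1,1]}'; python3 to.py bar 27 0 28;  python3 - <<'E'
from fit import *
for c in("top","side"):
    im,d=vision.get_image(c); np.savez(f"pics/{c}1.npz",im=im,d=d)
a=cv2.resize(im[200:300,270:400],None,fx=4,fy=4,interpolation=cv2.INTER_CUBIC); im,d=load("top",1)
b=cv2.resize(im[180:280,320:450],None,fx=4,fy=4,interpolation=cv2.INTER_CUBIC)
cv2.imwrite("pics/pre.png",np.vstack([a,b])[:,:,::-1][::1][:800]) if 0 else cv2.imwrite("pics/pre.png",cv2.resize(np.hstack([a,b]),(800,308))[:,:,::-1])
E
```

```text
time: 2.1
eef_pos: [510.0, -185.2, 102.5]
tool_rot: [[-0.993, 0.118, 0.003], [0.118, 0.993, -0.001], [-0.003, -0.001, -1.0]]
wrist_force: [0.4, -0.4, -0.5]
opening: 0.999
grasp_force: 0.0
t 2.1 now [ 510.  -185.2  102.5] in frame 27.3 2.5 target [ 509.4 -187.6   28. ] shift m [ 0.0005 -0.0024  0.0745] twist 0.06 F [ 0.4 -0.4 -0.5] open 0.999
```

View pics/pre.png

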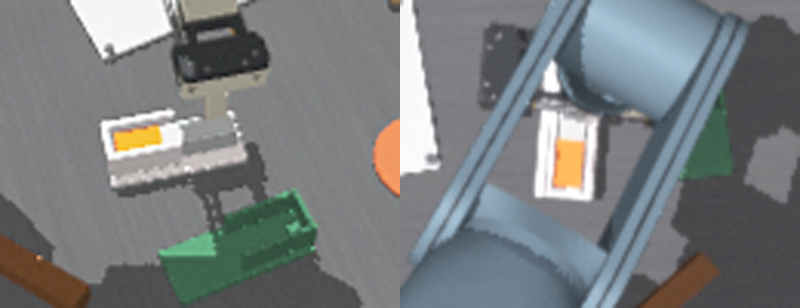

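```bash
python3 -m inch '{"translation":[[0,-0.001,0.03],[0,-0.001,0.06],[0,-0.001,0.074],[0,-0.001,0.074],[0,-0.001,0.074],[0,-0.001,0.074]],"twist":[0,0,0,0,0,0],"hand":[1,1,1,1,1,1]}'; python3 to.py bar 27 0 28
```

```text
time: 2.95
eef_pos: [509.9, -187.2, 27.6]
tool_rot: [[-0.993, 0.119, 0.002], [0.119, 0.993, -0.001], [-0.002, -0.001, -1.0]]
wrist_force: [0.3, 0.6, 0.4]
opening: 1.001
grasp_force: 0.0
t 2.95 now [ 509.9 -187.2   27.6] in frame 27.5 0.5 target [ 509.4 -187.6   28. ] shift m [ 0.0005 -0.0005 -0.0004] twist -0.0 F [0.3 0.6 0.4] open 1.001
```

```bash
python3 -m inch '{"translation":[[0,0,0],[0,0,0],[0,0,0],[0,0,0],[0,0,0],[0,0,0],[0,0,0],[0,0,0]],"twist":[0,0,0,0,0,0,0,0],"hand":[0.5,0.25,0.1,0.1,0.1,0.1,0.1,0.1]}' 40
```

```text
time: 3.95
eef_pos: [509.1, -186.7, 26.5]
tool_rot: [[-0.993, 0.119, -0.0], [0.119, 0.993, 0.0], [0.0, 0.0, -1.0]]
wrist_force: [0.0, -0.4, -0.2]
opening: 0.186
grasp_force: 0.0
```

```bash
python3 - <<'E'
from fit import *
from station import bot
print(bot.get_state()['opening'],bot.get_state()['grasp_force'])
im,d=vision.get_image("side"); np.savez("pics/side2.npz",im=im,d=d)
cv2.imwrite("pics/cl.png",cv2.resize(im[210:300,280:400],(800,600),interpolation=cv2.INTER_CUBIC)[:,:,::-1])
E
```

```text
0.18613579403430178 0.0
```

View pics/cl.png

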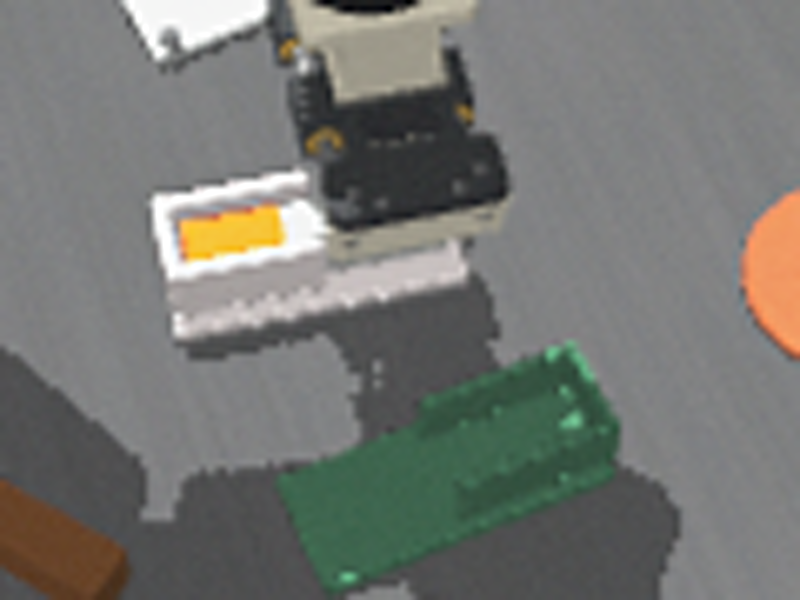

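The image shows the gripper low over the bare half, with the bar still in the cradle. The fingers may still be closing, so I'll close further.

```bash
python3 -m inch '{"translation":[[0,0,0],[0,0,0],[0,0,0],[0,0,0]],"twist":[0,0,0,0],"hand":[0,0,0,0]}' 40
```

```text
time: 4.5
eef_pos: [509.1, -186.7, 26.5]
tool_rot: [[-0.993, 0.119, -0.0], [0.119, 0.993, 0.0], [0.0, 0.0, -1.0]]
wrist_force: [0.0, -0.2, -0.4]
opening: 0.003
grasp_force: 0.0
```

```bash
python3 -m inch '{"translation":[[0,0,-0.03],[0,0,-0.08],[0,0,-0.14],[0,0.06,-0.17],[0,0.12,-0.17],[0,0.16,-0.17],[0,0.16,-0.17]],"twist":[0,0,0,0,0,0,0],"hand":[0,0,0,0,0,0,0]}';python3 - <<'E'
from fit import *
o=[]
for c,r in(("side",(200,290,280,400)),("top",(180,270,330,450))):
    im,d=vision.get_image(c); np.savez(f"pics/{c}3.npz",im=im,d=d)
    o.append(cv2.resize(im[r[0]:r[1],r[2]:r[3]],(400,300),interpolation=cv2.INTER_CUBIC))
    m=masks(im)["orange"];P=cloud(c,im,d); m&=(P[...,0]<520)&(P[...,0]>380)&(P[...,1]<-100)&(P[...,1]>-240);Q=P[m]; print(c,m.sum(),np.median(Q,0),rect(Q[Q[:,2]>26]))
    f=(P[...,0]<570)&(P[...,0]>400)&(abs(P[...,1]+184)<10)&(P[...,2]<60)
    Q=P[f]; print([(x,round(float(np.median(Q[abs(Q[:,0]-x)<5,2])),1)) for x in range(410,560,10)])
cv2.imwrite("pics/up.png",np.hstack(o)[:,:,::-1])
E
```

```text
time: 5.38
eef_pos: [528.1, -25.1, 196.7]
tool_rot: [[-0.993, 0.115, 0.0], [0.115, 0.993, 0.001], [-0.0, 0.001, -1.0]]
wrist_force: [-0.3, -1.1, 0.5]
opening: 0.005
grasp_force: 0.0
side 37 [ 444.39091226 -180.40550499   32.7961951 ] [ 448.5 -177.2   44.5   22.6  -12.4]
[(410, 0.7), (420, 44.3), (430, 33.2), (440, 34.0), (450, 33.4), (460, 33.5), (470, 34.4), (480, 33.7), (490, 32.4), (500, 33.3), (510, 33.5), (520, 33.9), (530, 33.6), (540, 34.2), (550, 0.6)]
top 108 [ 445.64816656 -179.99711655   32.43091188] [ 447.  -180.3   38.8   23.    -3.3]
[(410, 3.5), (420, 22.9), (430, 32.6), (440, 32.9), (450, 32.3), (460, 33.2), (470, 32.9), (480, 32.4), (490, 33.0), (500, 31.9), (510, 30.8), (520, 30.3), (530, 29.6), (540, 29.8), (550, 2.7)]
```

View pics/up.png

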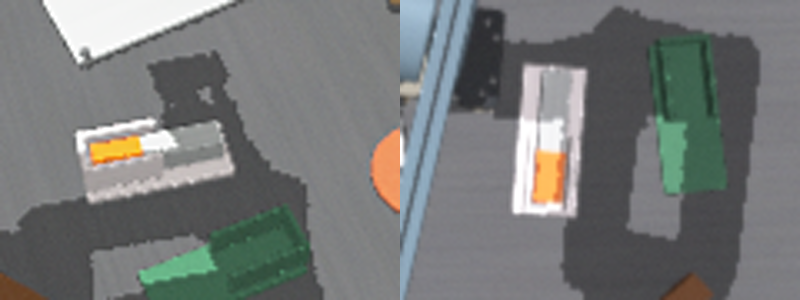

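The bar is still in its place, in cradle with the orange end at about (115,150) in the left half. I'll measure the gripper's real heights from the depth images taken while closed.

```bash
python3 - <<'E'
from fit import *
from station import bot
s=bot.get_state(); print(s['eef_pos'],s['qpos'],s['opening'])
for c,n,x,y,z in(("side",1,510,-185,102.5),("side",2,509,-187,26.5),("side",3,528,-25,196.7),("top",3,528,-25,196.7)):
    im,d=load(c,n);P=cloud(c,im,d)
    m=(abs(P[...,0]-x)<110)&(abs(P[...,1]-y)<110)&(P[...,2]>(48 if z<90 else 60))&(P[...,2]<z+120)
    Q=P[m]; print(c,n,len(Q))
    for h in range(-50,120,10):
        q=Q[(Q[:,2]-z>=h)&(Q[:,2]-z<h+10)]
        if len(q)>3: print(h,len(q),"x",(np.percentile(q[:,0],[2,98])-x).round(),"y",(np.percentile(q[:,1],[2,98])-y).round())
E
```

```text
[528.13817502 -27.91307159 196.44168189] [-2.63392874e-01  2.20671746e-01  1.58494803e+00 -6.48723549e-04
  1.33593575e+00 -1.71573050e+00] 0.0023540852942679938
side 1 165
30 17 x [-16.   2.] y [-61.  58.]
40 20 x [-16.   1.] y [-61.  58.]
50 14 x [-15.   1.] y [-62. -51.]
60 14 x [-15.   1.] y [-63. -59.]
70 5 x [-16.  -5.] y [-62. -60.]
100 12 x [-38.  19.] y [-88.  25.]
110 81 x [-45.  22.] y [-88.  80.]
side 2 116
100 19 x [-41.  20.] y [-87.  84.]
110 95 x [-42.  24.] y [-87.  83.]
side 3 131
30 4 x [-9.  6.] y [-14. -12.]
100 24 x [-42.  22.] y [-88.  84.]
110 102 x [-43.  29.] y [-88.  83.]
top 3 20
110 19 x [-43. -17.] y [-72.  64.]
```

```bash
python3 -m inch '{"translation":[[0,0,0],[0,0,0],[0,0,0],[0,0,0],[0,0,0],[0,0,0],[0,0,0],[0,0,0],[0,0,0],[0,0,0]],"twist":[0,0,0,0,0,0,0,0,0,0],"hand":[1,1,1,1,1,1,1,1,1,1]}'; cat > grip.py <<'E'
import sys
from fit import *
from station import bot
c="side"; n=sys.argv[1]; im,d=vision.get_image(c); np.savez(f"pics/{c}{n}.npz",im=im,d=d)
s=bot.get_state(); x,y,z=s['eef_pos']; P=cloud(c,im,d)
Q=P[(abs(P[...,0]-x)<110)&(abs(P[...,1]-y)<110)&(P[...,2]>max(48,z-60))&(P[...,2]<z+150)]
print(s['eef_pos'].round(1),"minz",np.sort(Q[:,2])[:8].round(1)-z)
for h in range(-50,140,10):
    q=Q[(Q[:,2]-z>=h)&(Q[:,2]-z<h+10)]
    if len(q)>3: print(h,len(q),"x",(np.percentile(q[:,0],[2,98])-x).round(),"y",(np.percentile(q[:,1],[2,98])-y).round())
tip=[x,y,z-17]
u=proj(c,np.array([[x,y,z],[x,y,z+45.]])); print(u)
a=im.copy(); 
u0,v0=int(u[0,0])-50,int(u[0,1])-60; a=cv2.resize(a[max(v0,0):v0+90,u0:u0+120],(800,600),interpolation=cv2.INTER_CUBIC)
for k,col in((0,(255,0,0)),(1,(0,255,0))): cv2.circle(a,tuple(int(t) for t in ((u[k]-[u0,max(v0,0)])*6.67)),5,col,-1)
cv2.imwrite(f"pics/grip{n}.png",a[:,:,::-1])
E
python3 grip.py 4
```

```text
time: 6.72
eef_pos: [528.2, -27.9, 196.5]
tool_rot: [[-0.993, 0.119, 0.0], [0.119, 0.993, -0.0], [-0.0, -0.0, -1.0]]
wrist_force: [0.9, -0.4, -0.2]
opening: 0.984
grasp_force: 0.0
[528.2 -27.9 196.5] minz [30.50743298 32.20743298 32.90743298 33.40743298 33.50743298 33.50743298
 34.80743298 35.30743298]
30 14 x [-16.   1.] y [-60. -55.]
40 22 x [-16.  13.] y [-61.  54.]
50 22 x [-17.   1.] y [-61.  51.]
60 19 x [-16.   0.] y [-62.  14.]
70 20 x [-16.   0.] y [-62. -58.]
80 6 x [-16.   0.] y [-64. -60.]
100 28 x [-44.  21.] y [-87. -13.]
110 84 x [-44.  24.] y [-88.  66.]
120 125 x [-43.  23.] y [-88.  78.]
130 103 x [-45.  22.] y [-95.  77.]
[[322.13947038 165.09938839]
 [321.74684916 154.01772494]]
```

View pics/grip4.png

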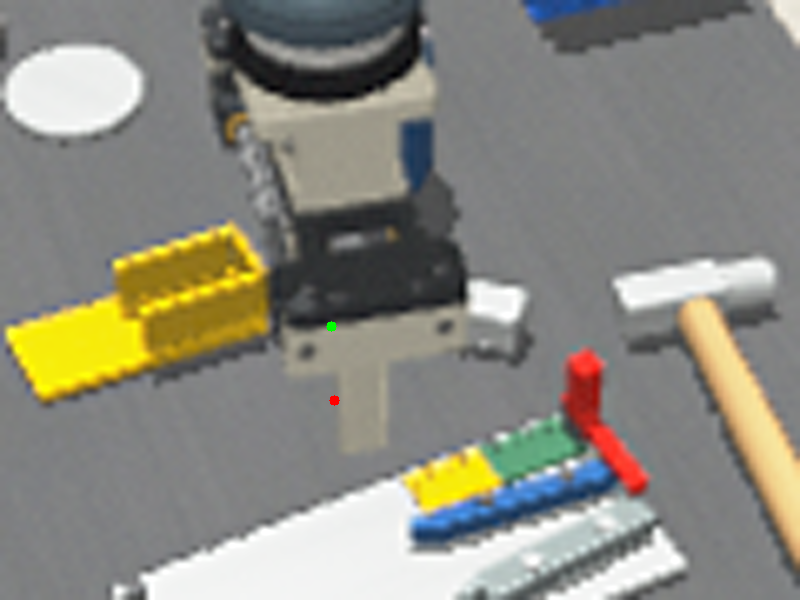

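The picture shows the true near fingertip (360,450) is about 48 mm higher than the reported TCP implies, and about 8 mm offset in x. I'll check whether that offset is fixed to the tool or the world, using the starting-pose image.

```bash
python3 - <<'E'
from fit import *
R={0:np.array([[-.9387,.3446],[.3446,.9387]]),1:np.array([[-.993,.118],[.118,.993]]),4:np.array([[-.993,.119],[.119,.993]])}
for c,n,e in(("side",0,(189.22,515.85,195.69)),("top",0,(189.22,515.85,195.69)),("side",1,(510,-185.2,102.5)),("side",4,(528.2,-27.9,196.5))):
    im,d=load(c,n); P=cloud(c,im,d); e=np.array(e)
    D=P-e; xy=D[...,:2]@R[n]; z=D[...,2]
    m=(abs(xy[...,0])<60)&(abs(xy[...,1])<100)&(z>-40)&(z<92)&(P[...,2]>60)
    print(c,n,m.sum(),"zmin",np.sort(z[m])[:5].round(1))
    for lo,hi in((25,60),(60,80),(80,92)):
        k=m&(z>lo)&(z<hi)
        if k.sum()>4: print("  z",lo,"tool x",np.percentile(xy[k][:,0],[2,50,98]).round(1),"tool y",np.percentile(xy[k][:,1],[2,50,98]).round(1),k.sum())
E
```

```text
side 0 217 zmin [18.2 20.2 21.5 22.2 22.3]
  z 25 tool x [-11.   -3.9   8.5] tool y [-63.   44.7  59.9] 108
  z 60 tool x [-11.3  -5.9   7.9] tool y [-65.5 -54.9  58.3] 65
  z 80 tool x [-10.6  -2.3   8.9] tool y [-65.4 -58.3  58.9] 33
top 0 43 zmin [20.6 24.  24.  25.7 26.6]
  z 25 tool x [-8.6 -4.5  7. ] tool y [45.4 48.  60.2] 20
  z 60 tool x [-8.8 -6.3 -1.3] tool y [46.1 48.3 59.3] 15
  z 80 tool x [-9.2 -8.6 -7.4] tool y [48.  50.3 58. ] 5
side 1 72 zmin [26.2 27.  30.1 31.9 32.3]
  z 25 tool x [-8.6  4.7  9.6] tool y [-61.5 -59.4  57.8] 53
  z 60 tool x [-8.   0.4  8.5] tool y [-63.3 -61.  -59.6] 19
side 4 103 zmin [30.5 32.2 32.9 33.4 33.5]
  z 25 tool x [-8.1  3.2  9.3] tool y [-61.9 -58.7  52.1] 58
  z 60 tool x [-7.6  1.   9.1] tool y [-62.7 -60.7 -26.4] 39
  z 80 tool x [-7.5 -2.2  8.3] tool y [-63.1 -62.2 -60.5] 6
```

```bash
python3 to.py bar 27 0 26; python3 - <<'E'
from fit import *
p=cp("side");T=p['T']
u,v=272+365/6.67,105+450/6.67
r=T[:3,:3]@[(u-p['cx'])/p['fx'],(v-p['cy'])/p['fy'],1]
e=np.array([528.2,-27.9,196.5]); n=np.array([.119,.993,0])
k=((e-64*n-T[:3,3])@n)/(r@n); print((T[:3,3]+k*r-e).round(1))
E
```

```text
t 6.78 now [528.2 -27.9 196.5] in frame 26.6 160.9 target [ 509.4 -187.6   26. ] shift m [-0.0004 -0.1609  0.1705] twist -0.0 F [-0.2  0.1 -0.9] open 1.0
[ -7.5 -63.6  35.5]
```

```bash
python3 -m inch '{"translation":[[0,-0.06,0],[0,-0.12,0],[0,-0.161,0.03],[0,-0.161,0.09],[0,-0.161,0.15],[0,-0.161,0.18],[0,-0.161,0.18],[0,-0.161,0.18]],"twist":[0,0,0,0,0,0,0,0],"hand":[1,1,1,1,1,1,1,1]}'; cat > tip.py <<'E'
# near fingertip height by silhouette: lowest finger-coloured pixels in side view
import sys; from fit import *
from station import bot
n=sys.argv[1]; im,d=vision.get_image("side"); np.savez(f"pics/side{n}.npz",im=im,d=d)
s=bot.get_state(); e=s['eef_pos']; R=s['tool_rot']; P=cloud("side",im,d); D=(P-e)@R
half=46.5*s['opening']+17.5
m=(abs(D[...,0])<12)&(abs(D[...,1]+half)<9)&(D[...,2]<0)&(P[...,2]>6)
v,u=np.nonzero(m); p=cp("side"); T=p['T']
print(e.round(1),"px",m.sum(),"cols",u.min(),u.max(),"rows",v.min(),v.max())
g=np.array([np.max(v[u==c]) for c in np.unique(u)]); uu=u.mean(); vv=np.median(g)+.5
r=T[:3,:3]@[(uu-p['cx'])/p['fx'],(vv-p['cy'])/p['fy'],1]; y=R[:,1]; k=((e-half*y-T[:3,3])@y)/(r@y); t=T[:3,3]+k*r
print("bottom rows",g,"tip z",t[2].round(1),"off",(t-e).round(1))
E
python3 tip.py 5
```

```text
time: 7.78
eef_pos: [510.1, -188.3, 17.8]
tool_rot: [[-0.993, 0.119, 0.002], [0.119, 0.993, -0.001], [-0.002, -0.001, -1.0]]
wrist_force: [0.6, -0.2, 1.0]
opening: 1.002
grasp_force: 0.0
[ 510.4 -188.5   18.3] px 378 cols 336 348 rows 153 255
bottom rows [182 255 255 255 255 254 254 253 235 234 178 177 169] tip z 65.6 off [ -5.8 -63.6  47.3]
```

```bash
sed -i 's/vv=np.median(g)+.5/vv=np.percentile(g,65)+.5/; s/abs(D\[...,0\])<12/abs(D[...,0])<8/' tip.py; python3 tip.py 6
```

```text
[ 510.5 -188.5   18.4] px 259 cols 338 346 rows 154 255
bottom rows [255 255 255 254 254 250 235 179 172] tip z 59.0 off [ -5.2 -63.7  40.5]
```

```bash
python3 - <<'E'
import numpy as np,cv2
im=np.load("pics/side6.npz")['im']; cv2.imwrite("pics/g6.png",cv2.resize(im[200:290,285:405],(800,600),interpolation=cv2.INTER_NEAREST)[:,:,::-1])
E
```

```text
(no output)
```

View pics/g6.png

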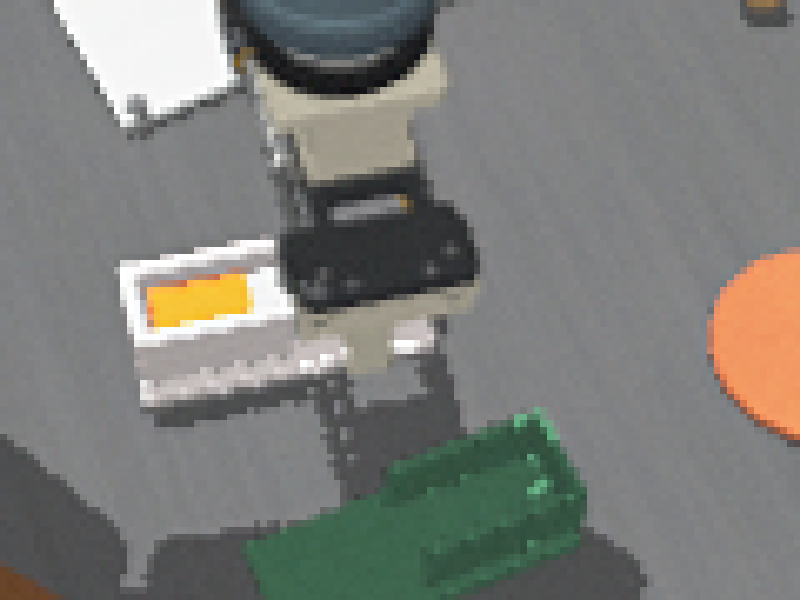

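The finger's tip is at (370,372) in the crop, about 57 mm above the bench while the state says TCP z is 18. So the real tip is about eef z + 36, and I need to go lower.

```bash
python3 -m inch '{"translation":[[0.001,0.001,0.015],[0.001,0.001,0.03],[0.001,0.001,0.038],[0.001,0.001,0.038],[0.001,0.001,0.038]],"twist":[0,0,0,0,0],"hand":[1,1,1,1,1]}';  python3 tip.py 7
```

```text
time: 8.5
eef_pos: [507.7, -186.3, -21.9]
tool_rot: [[-0.993, 0.119, -0.001], [0.119, 0.993, 0.001], [0.001, 0.0, -1.0]]
wrist_force: [-1.3, 2.0, 3.0]
opening: 0.997
grasp_force: 1.3
[ 507.7 -186.3  -21.9] px 229 cols 337 344 rows 166 262
bottom rows [262 262 261 261 261 242 243 190] tip z 18.7 off [ -4.1 -63.9  40.5]
```

```bash
python3 -m inch '{"translation":[[0,0,0],[0,0,0]],"twist":[0,0],"hand":[1,1]}'; python3 -m inch '{"translation":[[0,0,-0.003],[0,0,-0.003]],"twist":[0,0],"hand":[1,1]}'
```

```text
time: 8.8
eef_pos: [508.3, -186.8, -21.7]
tool_rot: [[-0.993, 0.119, 0.0], [0.119, 0.993, -0.0], [-0.0, -0.0, -1.0]]
wrist_force: [-0.2, -0.5, 1.2]
opening: 0.999
grasp_force: 0.0
time: 9.05
eef_pos: [508.5, -186.8, -18.2]
tool_rot: [[-0.993, 0.119, 0.001], [0.119, 0.993, -0.0], [-0.001, -0.0, -1.0]]
wrist_force: [0.6, -0.1, -0.5]
opening: 0.999
grasp_force: 0.0
```

```bash
python3 -m inch '{"translation":[[0,0,0.006],[0,0,0.006],[0,0,0.006],[0,0,0.006],[0,0,0.006],[0,0,0.006],[0,0,0.006],[0,0,0.006],[0,0,0.006],[0,0,0.006]],"twist":[0,0,0,0,0,0,0,0,0,0],"hand":[0.5,0.2,0,0,0,0,0,0,0,0]}' 40
```

```text
time: 10.3
eef_pos: [510.5, -188.6, -22.0]
tool_rot: [[-0.993, 0.12, 0.005], [0.12, 0.993, -0.004], [-0.006, -0.003, -1.0]]
wrist_force: [-0.7, -2.0, 18.5]
opening: 0.594
grasp_force: 57.4
```

```bash
python3 -m inch '{"translation":[[0,0,0],[0,0,0],[0,0,-0.004],[0,0,-0.007],[0,0,-0.007]],"twist":[0,0,0,0,0],"hand":[0.75,0.75,0.75,0.75,0.75]}'; python3 -m inch '{"translation":[[0,0,0],[0,0,0],[0,0,0],[0,0,0],[0,0,0],[0,0,0],[0,0,0]],"twist":[0,0,0,0,0,0,0],"hand":[0.2,0.2,0.2,0.2,0.2,0.2,0.2]}' 40
```

```text
time: 10.92
eef_pos: [507.9, -186.2, -17.8]
tool_rot: [[-0.993, 0.119, -0.001], [0.119, 0.993, 0.001], [0.001, 0.0, -1.0]]
wrist_force: [0.3, -0.6, -0.3]
opening: 0.749
grasp_force: 0.0
time: 11.8
eef_pos: [507.7, -188.2, -17.9]
tool_rot: [[-0.993, 0.119, -0.001], [0.119, 0.993, -0.002], [0.001, -0.002, -1.0]]
wrist_force: [-1.2, -5.9, -2.5]
opening: 0.592
grasp_force: 40.0
```

```bash
python3 - <<'E'
from fit import *
from station import bot
s=bot.get_state(); e=s['eef_pos']; R=s['tool_rot']
im,d=vision.get_image("side"); np.savez("pics/side8.npz",im=im,d=d); P=cloud("side",im,d); D=(P-e)@R
m=(abs(D[...,0])<7)&(D[...,1]<-15)&(D[...,1]>-75)
for h in range(0,100,6):
    k=m&(P[...,2]>h)&(P[...,2]<=h+6); 
    if k.any(): print(h,k.sum(),np.percentile(D[k][:,1],[5,50,95]).round(1), im[k].mean(0).round())
a=cv2.resize(im[200:290,285:405],(800,600),interpolation=cv2.INTER_NEAREST); cv2.imwrite("pics/g8.png",a[:,:,::-1])
E
```

```text
0 40 [-72.2 -53.  -36.6] [83. 83. 83.]
```

View pics/g8.png

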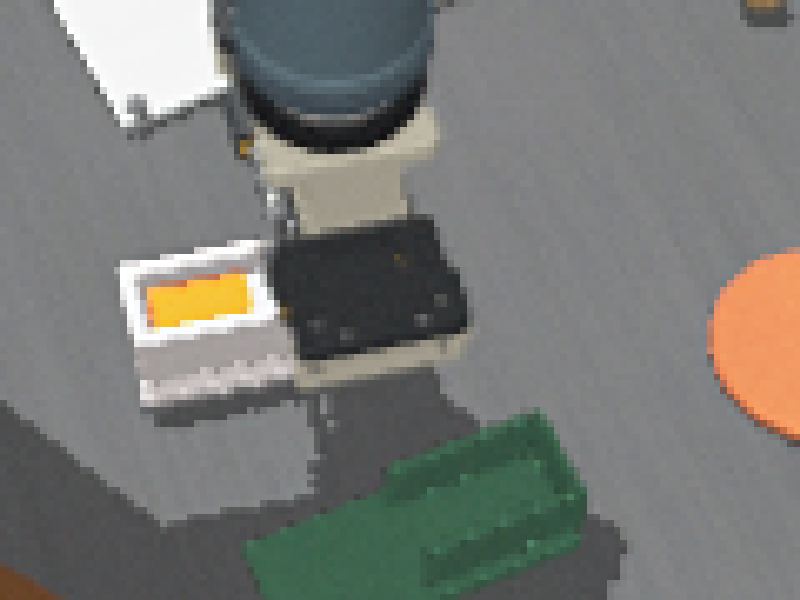

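```bash
python3 -m inch '{"translation":[[0,0,0],[0,0,0],[0,0,0.003],[0,0,0.006],[0,0,0.006]],"twist":[0,0,0,0,0],"hand":[0.9,0.9,0.9,0.9,0.9]}' | egrep 'eef|force|open'; python3 -m inch '{"translation":[[0,0,0.002],[0,0,0.004]],"twist":[0,0],"hand":[0.9,0.9]}'| egrep 'eef|force|open'
```

```text
eef_pos: [508.3, -187.0, -22.0]
wrist_force: [-4.7, -0.6, 14.3]
opening: 0.901
grasp_force: 7.5
eef_pos: [508.5, -187.1, -22.2]
wrist_force: [-18.5, 5.7, 63.8]
opening: 0.9
grasp_force: 32.1
```

```bash
python3 -m inch '{"translation":[[0,0,-0.01],[0,0,-0.017],[0,0,-0.017],[0,0,-0.017]],"twist":[0,0,0,0],"hand":[0.9,0.9,0.9,0.9]}'; python3 -m inch '{"translation":[[0,0,0],[0,0,0],[0,0,0],[0,0,0],[0,0,0],[0,0,0],[0,0,0],[0,0,0],[0,0,0]],"twist":[0,0,0,0,0,0,0,0,0],"hand":[0.15,0.15,0.15,0.15,0.15,0.15,0.15,0.15,0.15]}' 40
```

```text
time: 13.22
eef_pos: [507.8, -186.3, -11.2]
tool_rot: [[-0.993, 0.119, -0.001], [0.119, 0.993, 0.001], [0.001, 0.0, -1.0]]
wrist_force: [0.2, -0.8, -0.2]
opening: 0.902
grasp_force: 0.0
time: 14.35
eef_pos: [508.2, -186.7, -10.5]
tool_rot: [[-0.993, 0.119, 0.0], [0.119, 0.993, -0.0], [-0.0, -0.0, -1.0]]
wrist_force: [0.0, -0.6, 0.5]
opening: 0.265
grasp_force: 39.9
```

```bash
python3 -m inch '{"translation":[[0,0,-0.02],[0,0,-0.05],[0,0,-0.09],[0,0,-0.09],[0,0,-0.09]],"twist":[0,0,0,0,0],"hand":[0.15,0.15,0.15,0.15,0.15]}' | egrep 'time|eef|force|open'; python3 to.py gauge -61 0 78
```

```text
time: 14.98
eef_pos: [507.4, -186.1, 78.6]
wrist_force: [0.2, 0.3, -2.0]
opening: 0.266
grasp_force: 39.9
t 14.97 now [ 507.4 -186.1   78.6] in frame -119.8 -188.5 target [540.7   8.4  78. ] shift m [-0.0099  0.1972  0.0007] twist -14.46 F [ 0.2  0.3 -2. ] open 0.266
```

```bash
python3 -m inch '{"translation":[[-0.01,0.05,0],[-0.01,0.1,0],[-0.01,0.15,0],[-0.01,0.197,0],[-0.01,0.197,0],[-0.01,0.197,0],[-0.01,0.197,0]],"twist":[-4,-8,-12,-14.5,-14.5,-14.5,-14.5],"hand":[0.15,0.15,0.15,0.15,0.15,0.15,0.15]}' | egrep 'time|eef|force|open'; python3 to.py gauge -61 0 -9.5
```

```text
time: 15.85
eef_pos: [541.1, 6.6, 78.8]
wrist_force: [0.7, -0.2, -0.9]
opening: 0.267
grasp_force: 39.9
t 15.85 now [541.1   6.6  78.8] in frame -60.8 -1.9 target [540.7   8.4  -9.5] shift m [0.0001 0.0019 0.0883] twist -0.05 F [ 0.7 -0.2 -0.9] open 0.267
```

```bash
python3 -m inch '{"translation":[[0,0.001,0.03],[0,0.001,0.06],[0,0.001,0.08],[0,0.001,0.086],[0,0.001,0.086],[0,0.001,0.0885],[0,0.001,0.0885]],"twist":[0,0,0,0,0,0,0],"hand":[0.15,0.15,0.15,0.15,0.15,0.15,0.15]}' | egrep 'time|eef|force|open'; python3 to.py gauge -61 0 -9.5
```

```text
time: 16.73
eef_pos: [541.9, 8.6, -8.4]
wrist_force: [-0.5, -0.1, -2.0]
opening: 0.263
grasp_force: 39.9
t 16.73 now [541.9   8.6  -8.4] in frame -59.8 0.0 target [540.7   8.4  -9.5] shift m [ 0.0012 -0.      0.0011] twist 0.04 F [-0.5 -0.1 -2. ] open 0.263
```

Lower the last bit until light contact, then release.

```bash
python3 -m inch '{"translation":[[0,0,0.0015],[0,0,0.0025],[0,0,0.0025]],"twist":[0,0,0],"hand":[0.15,0.15,0.15]}' | egrep 'time|eef|force|open'; python3 -m inch '{"translation":[[0,0,0.0025],[0,0,0.0025],[0,0,0.0025],[0,0,0.0025],[0,0,-0.01],[0,0,-0.05],[0,0,-0.08]],"twist":[0,0,0,0,0,0,0],"hand":[0.6,0.6,0.6,0.6,0.6,0.4,0]}' | egrep 'time|eef|force|open'; python3 to.py gauge -170 0 50
```

```text
time: 17.1
eef_pos: [541.8, 8.8, -10.5]
wrist_force: [-2.4, -0.5, 5.9]
opening: 0.266
grasp_force: 39.9
time: 17.98
eef_pos: [541.6, 9.0, 70.3]
wrist_force: [0.1, 0.3, 0.3]
opening: 0.43
grasp_force: 0.0
t 17.98 now [541.6   9.   70.3] in frame -60.1 0.4 target [432.7  -6.   50. ] shift m [ 0.1099 -0.0004  0.0202] twist 0.05 F [0.1 0.3 0.3] open 0.43
```

```bash
python3 -m inch '{"translation":[[0.05,0,0],[0.11,0,0],[0.11,0,0],[0.11,0,0.03],[0.11,0,0.06],[0.11,0,0.078],[0.11,0,0.078],[0.11,0,0.078]],"twist":[0,0,0,0,0,0,0,0],"hand":[0,0,0,0,0,0,0,0]}' | egrep 'time|eef|force|open'; python3 to.py gauge -155 0 -10; cat > ob.py <<'E'
import sys; from fit import *
n=sys.argv[1]
g=np.radians(7.6);G=np.array([[np.cos(g),-np.sin(g)],[np.sin(g),np.cos(g)]])
for c,b in(("top",(-1.5,-.8)),("side",(1.5,.8))):
    im,d=vision.get_image(c); np.savez(f"pics/{c}{n}.npz",im=im,d=d); P=cloud(c,im,d); m=masks(im)["orange"]&(P[...,2]>22)&(P[...,2]<45)&(P[...,0]>350)&(P[...,0]<720)&(P[...,1]>-130)&(P[...,1]<200)
    if m.sum()>8:
        q=(P[m][:,:2]-b-[601.2,16.5])@G; print(c,m.sum(),"orange gauge x",np.percentile(q[:,0],[3,50,97]).round(1),"y",np.percentile(q[:,1],[3,50,97]).round(1),"rect",rect(P[m]))
    h=cv2.cvtColor(im,cv2.COLOR_RGB2HSV); r=((h[...,0]<6)|(h[...,0]>174))&(h[...,1]>150)&(P[...,0]>540)&(P[...,1]>-30)&(P[...,1]<130)
    for lo,hi in((24,38),(55,70)):
        k=r&(P[...,2]>lo)&(P[...,2]<hi)
        if k.sum()>4: q=(P[k][:,:2]-b-[601.2,16.5])@G; print(c,"red z",lo,k.sum(),"x",np.percentile(q[:,0],[3,50,97]).round(1),"y",np.percentile(q[:,1],[3,97]).round(1))
E
python3 ob.py 10
```

```text
time: 18.98
eef_pos: [433.5, -6.0, -8.8]
wrist_force: [-0.2, 1.3, -0.1]
opening: 0.002
grasp_force: 0.0
t 18.98 now [433.5  -6.   -8.8] in frame -169.2 -0.1 target [447.6  -4.  -10. ] shift m [-0.0142  0.0001  0.0013] twist 0.05 F [-0.2  1.3 -0.1] open 0.002
top red z 24 59 x [ 94.3  99.1 104.3] y [-9.3 55.6]
top red z 55 25 x [ 94.5 100.7 107.4] y [42.7 56.1]
side red z 24 50 x [ 92.4  97.3 104.4] y [-12.3  47.9]
side red z 55 20 x [ 90.9  97.5 105.3] y [41.2 52.7]
```

```bash
python3 -m inch '{"translation":[[-0.006,0,0],[-0.012,0,0],[-0.018,0,0],[-0.024,0,0],[-0.03,0,0],[-0.036,0,0],[-0.042,0,0],[-0.048,0,0],[-0.054,0,0],[-0.057,0,0]],"twist":[0,0,0,0,0,0,0,0,0,0],"hand":[0,0,0,0,0,0,0,0,0,0]}' | egrep 'time|eef|force|open'; python3 to.py gauge -107 0 -10;  python3 ob.py 11
```

```text
time: 20.32
eef_pos: [489.3, 1.7, -9.5]
wrist_force: [-2.4, -0.9, 0.9]
opening: 0.008
grasp_force: 0.8
t 20.32 now [489.3   1.7  -9.5] in frame -112.9 0.2 target [495.1   2.3 -10. ] shift m [-0.0059 -0.0002  0.0005] twist 0.05 F [-2.4 -0.9  0.9] open 0.008
top red z 24 57 x [ 94.8  99.3 104.4] y [-9.4 53.8]
top red z 55 26 x [ 94.3 100.2 107.5] y [42.8 57.4]
side red z 24 54 x [ 92.5  97.7 104.5] y [-13.1  47.6]
side red z 55 20 x [ 92.1  97.8 106. ] y [41.  52.9]
```

```bash
cat > ok.py <<'E'
# exit 1 when the push force along the gauge exceeds the limit
import sys; from station import bot; import numpy as np
s=bot.get_state(); f=s['wrist_force']; a=np.radians(7.6); fx=f[0]*np.cos(a)+f[1]*np.sin(a); p=s['eef_pos']-[601.2,16.5,0]
print(round(s['time'],2),"x",round(p[0]*np.cos(a)+p[1]*np.sin(a),2),"y",round(-p[0]*np.sin(a)+p[1]*np.cos(a),2),"fx",round(fx,2),"f",f.round(1))
sys.exit(abs(fx)>float(sys.argv[1]))
E
g(){ python3 ok.py 7 || exit 0; }
python3 -m inch '{"translation":[[-0.002,0,0],[-0.004,0,0],[-0.005,0,0]],"twist":[0,0,0],"hand":[0,0,0]}'>/dev/null; g
python3 -m inch '{"translation":[[-0.002,0,0],[-0.004,0,0],[-0.005,0,0]],"twist":[0,0,0],"hand":[0,0,0]}'>/dev/null; g
python3 -m inch '{"translation":[[-0.002,0,0],[-0.004,0,0],[-0.005,0,0]],"twist":[0,0,0],"hand":[0,0,0]}'>/dev/null; g
python3 -m inch '{"translation":[[-0.002,0,0],[-0.004,0,0],[-0.005,0,0]],"twist":[0,0,0],"hand":[0,0,0]}'>/dev/null; g
python3 -m inch '{"translation":[[-0.002,0,0],[-0.004,0,0],[-0.005,0,0]],"twist":[0,0,0],"hand":[0,0,0]}'>/dev/null; g
python3 -m inch '{"translation":[[-0.002,0,0],[-0.004,0,0],[-0.005,0,0]],"twist":[0,0,0],"hand":[0,0,0]}'>/dev/null; g
```

```text
20.8 x -108.25 y 0.19 fx -1.4 f [-1.4  0.   1. ]False
```

```bash
sed -i 's/sys.exit(abs(fx)>float(sys.argv\[1\]))/sys.exit(int(abs(fx)>float(sys.argv[1])))/' ok.py
g(){ python3 ok.py 7 || exit 0; }
python3 -m inch '{"translation":[[-0.002,0,0],[-0.004,0,0],[-0.005,0,0]],"twist":[0,0,0],"hand":[0,0,0]}'>/dev/null; g
python3 -m inch '{"translation":[[-0.002,0,0],[-0.004,0,0],[-0.005,0,0]],"twist":[0,0,0],"hand":[0,0,0]}'>/dev/null; g
python3 -m inch '{"translation":[[-0.002,0,0],[-0.004,0,0],[-0.005,0,0]],"twist":[0,0,0],"hand":[0,0,0]}'>/dev/null; g
python3 -m inch '{"translation":[[-0.002,0,0],[-0.004,0,0],[-0.005,0,0]],"twist":[0,0,0],"hand":[0,0,0]}'>/dev/null; g
python3 -m inch '{"translation":[[-0.002,0,0],[-0.004,0,0],[-0.005,0,0]],"twist":[0,0,0],"hand":[0,0,0]}'>/dev/null; g
python3 -m inch '{"translation":[[-0.002,0,0],[-0.004,0,0],[-0.005,0,0]],"twist":[0,0,0],"hand":[0,0,0]}'>/dev/null; g
```

```text
21.18 x -103.09 y 0.21 fx -2.56 f [-2.6  0.1  1. ]
21.55 x -98.09 y 0.19 fx -1.2 f [-1.2 -0.1  1. ]
21.93 x -93.1 y 0.2 fx -1.41 f [-1.4 -0.1  1.1]
22.3 x -88.07 y 0.2 fx -1.35 f [-1.4  0.2  0.7]
22.68 x -83.06 y 0.22 fx -1.19 f [-1.2  0.1 -0.4]
23.05 x -78.58 y 0.22 fx -4.79 f [-4.7 -1.1  2.7]
```

```bash
g(){ python3 ok.py 15 || exit 0; }
python3 -m inch '{"translation":[[-0.001,0,0],[-0.002,0,0],[-0.002,0,0]],"twist":[0,0,0],"hand":[0,0,0]}'>/dev/null; g
python3 -m inch '{"translation":[[-0.001,0,0],[-0.002,0,0],[-0.002,0,0]],"twist":[0,0,0],"hand":[0,0,0]}'>/dev/null; g
python3 -m inch '{"translation":[[-0.001,0,0],[-0.002,0,0],[-0.002,0,0]],"twist":[0,0,0],"hand":[0,0,0]}'>/dev/null; g
```

```text
23.43 x -77.86 y 0.45 fx -6.62 f [-6.4 -1.8  5.4]
23.8 x -77.48 y 0.68 fx -10.8 f [-10.5  -3.2   8. ]
24.18 x -77.12 y 0.86 fx -14.63 f [-14.4  -2.9  10.6]
```

```bash

python3 -m inch '{"translation":[[-0.001,0,0],[-0.002,0,0],[-0.002,0,0],[-0.002,0,0]],"twist":[0,0,0,0],"hand":[0,0,0,0]}'>/dev/null; python3 ok.py 99; python3 ob.py 12
```

```text
24.68 x -76.81 y 1.06 fx -19.21 f [-18.8  -4.1  13.8]
top red z 24 57 x [ 94.7  98.5 103.6] y [-9.4 55.8]
top red z 55 26 x [ 94.1 100.5 106.5] y [42.9 57.4]
side red z 24 53 x [ 92.4  97.4 103.9] y [-13.4  50.3]
side red z 55 16 x [ 93.1  99.6 105.5] y [41.7 53.9]
```

```bash
python3 -m inch '{"translation":[[0.012,0,0],[0.03,0,0],[0.03,0,-0.05],[0.03,0,-0.09]],"twist":[0,0,0,0],"hand":[0,0,0,0]}' | egrep 'time|eef|force'; python3 ob.py 13; python3 to.py gauge 124 51 80
```

```text
time: 25.28
eef_pos: [502.5, 3.4, 81.9]
wrist_force: [0.6, 0.6, -0.9]
grasp_force: 0.0
top red z 24 60 x [ 94.9  99.3 105. ] y [-9.3 52.5]
top red z 55 26 x [ 94.3 100.7 106.7] y [42.7 57.8]
side 95 orange gauge x [-68.5 -47.8 -25.6] y [-14.1  -4.3   9.9] rect [556.   10.1  44.4  26.7   7.3]
side red z 24 49 x [ 92.1  96.8 104.2] y [-12.6  46.5]
side red z 55 18 x [ 91.5  99.2 105.8] y [40.8 53.2]
t 25.38 now [506.1   2.8  85.1] in frame -96.1 -1.0 target [717.4  83.5  80. ] shift m [-0.2201  0.0519  0.0072] twist 0.05 F [ 1.  -0.6 -0.2] open 0.003
```

```bash
python3 -m inch '{"translation":[[-0.06,0.013,0],[-0.12,0.026,0],[-0.18,0.04,0],[-0.221,0.052,0],[-0.221,0.052,0],[-0.221,0.052,0.04],[-0.221,0.052,0.065],[-0.221,0.052,0.065],[-0.221,0.052,0.065]],"twist":[0,0,0,0,0,0,0,0,0],"hand":[0,0,0,0,0,0,0,0,0]}' | egrep 'time|eef|force'; python3 ok.py 99; python3 ob.py 14
```

```text
time: 26.5
eef_pos: [714.1, 84.1, 16.5]
wrist_force: [-0.6, -1.0, 1.5]
grasp_force: 0.0
26.5 x 120.85 y 52.04 fx -0.72 f [-0.6 -1.   1.5]
top 95 orange gauge x [-66.7 -46.5 -27.8] y [-10.2  -0.9   8.5] rect [553.6   8.6  40.8  20.2   6.6]
top red z 24 34 x [ 94.   99.1 103.5] y [-10.2  18.8]
top red z 55 8 x [ 93.6  98.5 104.1] y [52.3 57.6]
side 90 orange gauge x [-68.2 -46.7 -26.7] y [-13.5  -3.5   9.8] rect [556.4   9.1  44.9  25.9   6.8]
side red z 24 54 x [ 90.8  96.7 105.2] y [-12.9  50.3]
side red z 55 19 x [ 92.6  97.8 104.5] y [40.  53.8]
```

```bash
python3 -m inch '{"translation":[[0.005,0,0],[0.01,0,0],[0.015,0,0],[0.02,0,0],[0.025,0,0],[0.03,0,0],[0.035,0,0],[0.039,0,0],[0.042,0,0],[0.044,0,0]],"twist":[0,0,0,0,0,0,0,0,0,0],"hand":[0,0,0,0,0,0,0,0,0,0]}' | egrep 'time|eef|force'; python3 ok.py 99; python3 ob.py 15
```

```text
time: 27.85
eef_pos: [670.1, 78.5, 15.4]
wrist_force: [1.1, 0.8, 0.1]
grasp_force: 0.6
27.85 x 76.48 y 52.34 fx 1.18 f [1.1 0.8 0.1]
top 94 orange gauge x [-65.8 -47.1 -28. ] y [-10.1  -0.9   8.5] rect [553.1   8.7  41.4  20.3   5.5]
top red z 24 22 x [54.1 58.1 62.4] y [-9. 15.]
side 93 orange gauge x [-68.9 -47.8 -26.6] y [-14.3  -5.2   9.1] rect [556.9  10.2  44.7  28.1   3.7]
side red z 24 48 x [51.1 55.5 62.3] y [-11.8  51.1]
side red z 55 18 x [51.8 57.3 63.6] y [40.8 54.1]
```

```bash
g(){ python3 ok.py 3.2 || exit 0; }
python3 -m inch '{"translation":[[0.001,0,0],[0.001,0,0]],"twist":[0,0],"hand":[0,0]}'>/dev/null; g
python3 -m inch '{"translation":[[0.001,0,0],[0.001,0,0]],"twist":[0,0],"hand":[0,0]}'>/dev/null; g
python3 -m inch '{"translation":[[0.001,0,0],[0.001,0,0]],"twist":[0,0],"hand":[0,0]}'>/dev/null; g
python3 -m inch '{"translation":[[0.001,0,0],[0.001,0,0]],"twist":[0,0],"hand":[0,0]}'>/dev/null; g
python3 -m inch '{"translation":[[0.001,0,0],[0.001,0,0]],"twist":[0,0],"hand":[0,0]}'>/dev/null; g
python3 -m inch '{"translation":[[0.001,0,0],[0.001,0,0]],"twist":[0,0],"hand":[0,0]}'>/dev/null; g
python3 -m inch '{"translation":[[0.001,0,0],[0.001,0,0]],"twist":[0,0],"hand":[0,0]}'>/dev/null; g
```

```text
28.2 x 75.58 y 52.37 fx 1.14 f [1.1 0.4 0.1]
28.45 x 74.56 y 52.37 fx 1.45 f [ 1.4  0.2 -0.4]
28.7 x 73.83 y 52.37 fx 1.68 f [ 1.6  0.7 -1.6]
28.95 x 73.76 y 52.36 fx 4.54 f [ 4.6 -0.4 -4.5]
```

```bash
python3 -m inch '{"translation":[[0,0,0],[-0.01,0,0],[-0.02,0,0],[-0.02,0,-0.04],[-0.02,0,-0.07]],"twist":[0,0,0,0,0],"hand":[0,0,0,0,0]}' | egrep 'time|eef|force'; python3 ob.py 16; python3 to.py gauge -47 0 80
```

```text
time: 29.58
eef_pos: [686.7, 80.7, 86.5]
wrist_force: [0.5, 0.4, -1.0]
grasp_force: 0.0
top 95 orange gauge x [-66.  -46.8 -27.8] y [-10.2  -0.9   8.5] rect [553.6   8.6  41.   20.2   6.6]
top red z 24 29 x [51.9 56.4 59.7] y [-9.3 24.7]
side 93 orange gauge x [-69.  -47.6 -25.8] y [-14.1  -5.    9.8] rect [555.9   9.3  44.7  26.2   8.7]
side red z 24 47 x [49.5 54.1 61.4] y [-13.8  49.9]
side red z 55 19 x [48.5 56.3 61.2] y [39.8 55.8]
t 29.68 now [689.2  80.6  89.8] in frame 95.7 51.9 target [554.6  10.3  80. ] shift m [ 0.1428 -0.0518  0.0089] twist 0.05 F [-0.2 -0.   0.4] open 0.002
```

```bash
python3 -m inch '{"translation":[[0.05,-0.018,0],[0.1,-0.036,0],[0.144,-0.052,0],[0.144,-0.052,0],[0.144,-0.052,0],[0.144,-0.052,0.04],[0.144,-0.052,0.08],[0.144,-0.052,0.098],[0.144,-0.052,0.098],[0.144,-0.052,0.098]],"twist":[0,0,0,0,0,0,0,0,0,0],"hand":[0.8,0.8,0.8,0.8,0.8,0.8,0.8,0.8,0.8,0.8]}' | egrep 'time|eef|force|open'; python3 to.py gauge -48 0 -10.5
```

```text
time: 30.92
eef_pos: [551.6, 10.5, -13.0]
wrist_force: [0.7, 0.3, -0.3]
opening: 0.802
grasp_force: 0.0
t 30.93 now [551.6  10.5 -13. ] in frame -50.0 0.6 target [553.6  10.2 -10.5] shift m [-0.002  -0.0006 -0.0025] twist 0.09 F [ 0.7  0.3 -0.3] open 0.802
```

```bash
python3 -m inch '{"translation":[[0,0,-0.003],[0,0,-0.003],[0,0,-0.003],[0,0,-0.003],[0,0,-0.003],[0,0,-0.003],[0,0,-0.003],[0,0,-0.003],[0,0,-0.003]],"twist":[0,0,0,0,0,0,0,0,0],"hand":[0.8,0.5,0.15,0.15,0.15,0.15,0.15,0.15,0.15]}' 55 | egrep 'time|eef|force|open'; python3 ok.py 99
```

```text
time: 32.05
eef_pos: [550.4, 9.7, -9.5]
wrist_force: [-0.4, -3.9, -0.3]
opening: 0.266
grasp_force: 55.0
32.05 x -51.3 y -0.05 fx -0.95 f [-0.4 -3.9 -0.3]
```

```bash
python3 -m inch '{"translation":[[0.004,0,0],[0.01,0,0],[0.02,0,0],[0.03,0,0],[0.045,0,0],[0.06,0,0],[0.075,0,0],[0.075,0,0]],"twist":[0,0,0,0,0,0,0,0],"hand":[0.15,0.15,0.15,0.15,0.15,0.15,0.15,0.15]}' | egrep 'time|eef|force|open'; python3 ok.py 99; python3 ob.py 17
```

```text
time: 33.05
eef_pos: [474.3, 0.0, -9.5]
wrist_force: [-0.6, 0.2, -0.6]
opening: 0.263
grasp_force: 54.9
33.05 x -128.01 y 0.44 fx -0.54 f [-0.6  0.2 -0.6]
top red z 24 49 x [51.2 55.3 60.3] y [-10.2  48.2]
top red z 55 23 x [51.5 57.  63.3] y [43.5 55.7]
side 19 orange gauge x [-144.9 -142.6 -137.8] y [-12.7  -2.2   9. ] rect [463.2  -3.6  22.9   6.8 -87.2]
side red z 24 49 x [49.  53.4 60.2] y [-13.8  49.6]
side red z 55 20 x [49.1 55.8 63.1] y [41.5 54.8]
```

```bash
python3 -m inch '{"translation":[[0,0,-0.02],[0,0,-0.05],[0,0,-0.085],[0,0,-0.085],[0,0,-0.085]],"twist":[0,0,0,0,0],"hand":[0.15,0.15,0.15,0.15,0.15]}' | egrep 'time|eef|force|open'; python3 to.py grn -42 0 75
```

```text
time: 33.78
eef_pos: [475.4, 0.2, 74.5]
wrist_force: [0.1, 1.0, -1.8]
opening: 0.263
grasp_force: 54.9
t 33.77 now [4.754e+02 2.000e-01 7.450e+01] in frame -3.5 310.2 target [ 458.1 -311.9   75. ] shift m [ 0.0587 -0.307  -0.0006] twist 3.75 F [ 0.1  1.  -1.8] open 0.263
```

```bash
python3 -m inch '{"translation":[[0.01,-0.05,0],[0.02,-0.1,0],[0.03,-0.15,0],[0.04,-0.2,0],[0.05,-0.25,0],[0.0585,-0.29,0],[0.0585,-0.307,0],[0.0585,-0.307,0],[0.0585,-0.307,0],[0.0585,-0.307,0]],"twist":[0,0,1,2,3,3.7,3.7,3.7,3.7,3.7],"hand":[0.15,0.15,0.15,0.15,0.15,0.15,0.15,0.15,0.15,0.15]}' | egrep 'time|eef|force|open'; python3 to.py grn -42 0 -8; python3 - <<'E'
from fit import *
from station import bot
# bar and tray in the side view: bar axis/nose, tray wall
e=bot.get_state()['eef_pos']; g=np.radians(3.9); G=np.array([[np.cos(g),-np.sin(g)],[np.sin(g),np.cos(g)]])
for c,b in(("top",(-1.5,-.8)),("side",(1.5,.8))):
    im,d=vision.get_image(c); np.savez(f"pics/{c}20.npz",im=im,d=d); P=cloud(c,im,d)
    q=(P[...,:2]-b-[500,-309])@G
    m=(P[...,2]>85)&(P[...,2]<130)&(q[...,0]>-10)&(q[...,0]<90)&(abs(q[...,1])<40)
    if m.sum()>10: print(c,m.sum(),"bar in tray frame x",np.percentile(q[m][:,0],[2,98]).round(1),"y",np.percentile(q[m][:,1],[3,50,97]).round(1),"z",np.percentile(P[m][:,2],[5,50,95]).round(1),rect(P[m]))
E
```

```text
time: 35.02
eef_pos: [458.9, -310.3, 75.3]
wrist_force: [0.0, 0.7, -2.1]
opening: 0.262
grasp_force: 54.9
t 35.02 now [ 458.9 -310.3   75.3] in frame -41.1 1.4 target [ 458.1 -311.9   -8. ] shift m [ 0.0009 -0.0015  0.0833] twist 0.14 F [ 0.   0.7 -2.1] open 0.262
top 194 bar in tray frame x [ 3.8 59.9] y [-9.5  6.1 15. ] z [100.1 117.2 121.9] [ 529.3 -305.    59.6   25.5    3.3]
side 181 bar in tray frame x [ 7.5 58.6] y [-12.3  -4.6  12.2] z [ 99.2 117.9 120.6] [ 527.2 -306.1   69.4   27.5    4.9]
```

```bash
python3 -m inch '{"translation":[[0.001,-0.001,0.03],[0.001,-0.001,0.055],[0.001,-0.001,0.07],[0.001,-0.001,0.08],[0.001,-0.001,0.083],[0.001,-0.001,0.083]],"twist":[0,0,0,0,0,0],"hand":[0.15,0.15,0.15,0.15,0.15,0.15]}' | egrep 'time|eef|force|open'; python3 to.py grn -42 0 -10.5
```

```text
time: 35.88
eef_pos: [458.3, -313.4, -7.2]
wrist_force: [0.7, 0.5, -1.9]
opening: 0.265
grasp_force: 54.9
t 35.88 now [ 458.3 -313.4   -7.2] in frame -41.9 -1.6 target [ 458.1 -311.9  -10.5] shift m [0.0001 0.0016 0.0033] twist 0.04 F [ 0.7  0.5 -1.9] open 0.265
```

```bash
python3 -m inch '{"translation":[[0,0.0015,0],[0,0.0015,0.002],[0,0.0015,0.0035],[0,0.0015,0.0035]],"twist":[0,0,0,0],"hand":[0.15,0.15,0.15,0.15]}' | egrep 'time|eef|force|open'; python3 to.py grn -42 0 -10.5
```

```text
time: 36.38
eef_pos: [458.1, -311.8, -9.6]
wrist_force: [-1.8, 2.4, 9.0]
opening: 0.267
grasp_force: 54.9
t 36.38 now [ 458.1 -311.8   -9.6] in frame -42.0 0.0 target [ 458.1 -311.9  -10.5] shift m [ 0.     -0.      0.0009] twist 0.05 F [-1.8  2.4  9. ] open 0.267
```

Contact with the tray floor at the right height. I'll release, rise and check.

```bash
python3 -m inch '{"translation":[[0,0,0],[0,0,0],[0,0,0],[0,0,0],[0,0,-0.02],[0,0,-0.07],[0,0.05,-0.13],[0,0.11,-0.15],[0,0.17,-0.15],[0,0.23,-0.15]],"twist":[0,0,0,0,0,0,0,0,0,0],"hand":[0.6,0.6,0.6,0.6,0.6,0.6,0.6,0.6,0.6,0.6]}' | egrep 'time|eef|force|open'; python3 -m inch '{"translation":[[0.06,0.06,0],[0.09,0.12,0],[0.09,0.15,0]],"twist":[0,0,0],"hand":[0.6,0.6,0.6]}' | egrep 'time|eef|force'; python3 - <<'E'
from fit import *
g=np.radians(3.9); G=np.array([[np.cos(g),-np.sin(g)],[np.sin(g),np.cos(g)]]); o=[]
for c,b,r in(("top",(-1.5,-.8),(180,250,370,460)),("side",(1.5,.8),(250,310,305,385))):
    im,d=vision.get_image(c); np.savez(f"pics/{c}21.npz",im=im,d=d); P=cloud(c,im,d); q=(P[...,:2]-b-[500,-309])@G
    m=masks(im)["orange"]&(P[...,2]>20)&(abs(q[...,0])<90)&(abs(q[...,1])<40)
    print(c,m.sum(),"orange x",np.percentile(q[m][:,0],[3,50,97]).round(1),"y",np.percentile(q[m][:,1],[3,50,97]).round(1),"z",np.median(P[m][:,2]).round(1),rect(P[m]))
    k=(abs(q[...,1])<7)&(P[...,2]<60)
    print([(x,round(float(np.median(P[k&(abs(q[...,0]-x)<4)][:,2])),1)) for x in range(-60,70,12)])
    o.append(cv2.resize(im[r[0]:r[1],r[2]:r[3]],(400,300),interpolation=cv2.INTER_CUBIC))
cv2.imwrite("pics/fin.png",np.hstack(o)[:,:,::-1])
E
python3 ob.py 22|grep red
```

```text
time: 37.62
eef_pos: [442.7, -89.1, 139.7]
wrist_force: [0.4, 0.9, 0.3]
opening: 0.6
grasp_force: 0.0
time: 38.0
eef_pos: [340.5, 54.3, 138.8]
wrist_force: [0.3, 1.3, 0.2]
grasp_force: 0.0
top 137 orange x [-56.4 -37.1 -17. ] y [-10.8   1.5  14.1] z 31.9 [ 461.8 -310.6   41.5   27.6    1.9]
[(-60, 10.0), (-48, 32.4), (-36, 31.5), (-24, 33.0), (-12, 32.4), (0, 32.8), (12, 34.2), (24, 33.1), (36, 33.5), (48, 32.6), (60, 33.4)]
side 68 orange x [-59.6 -40.8 -16.4] y [-13.1 -11.1  12.9] z 31.3 [ 464.6 -310.7   45.6   26.8    2.6]
[(-60, 20.0), (-48, 33.5), (-36, 35.4), (-24, 33.7), (-12, 34.3), (0, 34.1), (12, 33.1), (24, 33.9), (36, 33.9), (48, 33.8), (60, 31.6)]
top red z 24 50 x [51.2 55.3 59.6] y [-10.2  44.5]
top red z 55 24 x [50.5 56.2 63.1] y [43.3 56.2]
side red z 24 51 x [49.  54.1 60.7] y [-12.9  49.9]
side red z 55 20 x [49.6 55.4 62.3] y [40.  53.6]
```

View pics/fin.png

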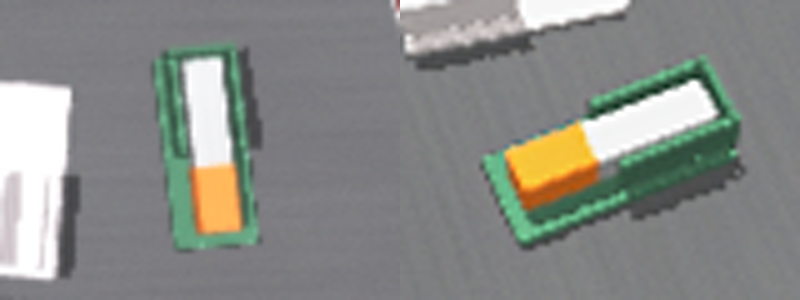

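The left half of the picture shows the bar lying between the green tray's walls, (210,60) to (215,235), with the orange end in the open half. The depth readings put it flat, and the pointer face stands at about x 50, on green.

```bash
python3 -m inch '{"translation":[[0.09,0.15,0],[0.09,0.15,0]],"twist":[0,0],"hand":[0.6,0.6]}' | egrep 'time|eef|force'; python3 -c "
from station import sign_off
print(sign_off())"
```

```text
time: 38.45
eef_pos: [272.1, 155.1, 139.1]
wrist_force: [0.8, 0.5, 0.4]
grasp_force: 0.0
the job is handed in; nothing more can be done
None
```

The job is handed in, with no verdict returned: the bar was wedged in the gauge, the pointer was set against its bare end at about gauge x 50 mm (green, within about 2 mm of the colour line), and the bar now lies flat and released in the green tray.

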